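Lay the tall sanding block down and park it

TASK

Two hand sanding blocks stand on end on the parking board. Push the taller one over from its grip side so that it lies flat on its abrasive face, short of the metal stop rail; then push it along the board until its leading end is flush against the rail. Only push it with the fingers, never pick it up, and leave the shorter block and everything else where they are.

Things in the scene. Friction and masses are not known exactly. Their poses are not given: they have to be found in the camera images.
- board: fixed plywood parking board with a dark rubber mat, 330 x 360 mm, top 10 mm above the table. Origin on the underside; x points squarely at the rail (away from the robot, within 0.3 rad), y along the rail. The aluminium stop rail on it is 340 mm long (y), 20 mm wide, 30 mm high above the board's top; its near face is the plane x = +115 mm.
- tall_block: taller sanding block, loose, 0.18 to 0.32 kg, at first on end: slab 36 mm thick (x), 70 wide (y), 120 long (z). Origin: centre of its foot end; z along its length (up at first); x out of the brown abrasive face, at first within 0.15 rad of the board's x, pointing down once it lies as wanted. On the -x side a grip ridge 34 mm wide, from 15 to 105 mm along z, stands out to x = -34 mm.
- tall_block_top (a point): centre of the tall block's other end (its upper end at first, 120 mm along z from the body's origin): the leading end that must meet the rail. Tipped over its foot edge in place, the block comes to rest with this end some 40 to 75 mm short of the rail, its length pointing roughly at the rail.
- short_block: the shorter sanding block, same make and materials, 36 x 70 mm and 80 mm long, with the same ridge from 15 to 65 mm; standing on end beside the tall one, about 190 mm away along the board's y, on either side. Origin at the centre of its foot. To be left standing.
- tape_roll: roll of pale masking tape lying on the board between the two blocks, 52 mm outer diameter, 24 mm high; origin under its centre. Bystander.
- polish_bottle: yellow bottle of polish, 68 mm diameter, 190 mm tall, standing on the table left of the board; origin under its centre. Bystander.
- paint_can: closed paint can, 90 mm diameter, 110 mm tall, on the table right of the board; origin under its centre. Bystander.
- foam_pad: yellow foam polishing disc, 116 mm diameter, 30 mm high, lying on the table left of the board; origin under its centre. Bystander.
- mixing_cup: white open mixing cup, 76 mm rim, 95 mm tall, on the table right of the board; origin under its centre. Bystander.
- screwdriver: screwdriver lying on the table left of the board, along its x axis. Bystander.
There are look-alikes about, which are no part of the job. Leave any blue look-alike of the short_block alone.

How it is judged (in metres and radians):
On the way:
1. the tall block lies on its abrasive face, its leading end still short of the rail (angle between tall_block's own x axis and vertical above 3 rad and x of tall_block_top in the frame of board below 0.1 m), for 0.2 s.
At the end, for the whole second after the job is handed in: The tall block rests flat on its abrasive face (within 0.14 rad), centre of its leading end within 6 mm of the rail face and within the rail length, square to it within 0.12 rad; the short block still stands (within 0.1 rad) and no bystander is over 20 mm from where it began (angle between tall_block's own x axis and vertical above 3 rad and x of tall_block_top in the frame of board between 0.109 and 0.12 m and y of tall_block_top in the frame of board between -0.16 and 0.16 m and angle between the z axis of tall_block and the x axis of board, either way round below 0.12 rad and linear speed of tall_block below 0.01 m/s and angle between short_block's own z axis and vertical below 0.1 rad and distance of each of short_block, tape_roll, polish_bottle, paint_can, foam_pad, mixing_cup, screwdriver from where it was at the start of the episode below 0.02 m); the robot touches nothing.
It fails at once if the tall block is lifted (its foot end rises more than 45 mm above the board) (height (world z) of tall_block above 0.055 m).
It fails at once if the short block is tipped or a bystander is shifted by more than 20 mm (angle between short_block's own z axis and vertical above 0.5 rad or distance of any of short_block, tape_roll, polish_bottle, paint_can, foam_pad, mixing_cup, screwdriver from where it was at the start of the episode above 0.02 m).
It also fails if it takes over 54 s, if anything falls off the work surface, if the arm or the gripper's body presses on something with over 40 N, if the wrist force passes 120 N, or if a joint passes its speed limit or range.

ROBOT

A 6-joint arm with a two-finger parallel gripper is mounted at the origin on the work surface. World frame = base frame: x ahead of the robot, y to its left, z up, the work surface at z = 0. Lengths are in mm, angles in rad, forces in N, time in s.
With the tool pointing down it reaches from about 325 to 850 mm from the base axis. Payload 4.4 kg.
Tool frame: the origin (TCP) lies between the finger pads; the fingertips stand 11 mm ahead of it and the grasp point (between the pads) lies 8 mm behind it; z points along the fingers, x is the direction in which the jaws open and shut, and the axes are right-handed (so a half turn about z gives the same grasp; the last joint's range is limited). The gripper opens to 94 mm and grips with 3 to 60 N. Pads are 16 mm wide; open, the fingers measure 119 mm over their backs; the gripper's body (75 mm by 177 mm) begins 78 mm behind the grasp point.
Start: joints at [1.052, 0.207, 1.542, -0, 1.393, -0.15], TCP at [206.759, 536.543, 216.447] pointing down, gripper open.
Joint ranges: [-2.73, 2.73], [-0.86, 2.22], [0.23, 2.46], [-1.11, 4.25], [0.08, 2.63], [-2.82, 2.82]. Speed limits (rad/s): [2.79, 2.79, 3.14, 3.14, 3.14, 3.14].

INTERFACE

Orientations are given as a unit quaternion [x, y, z, w].
In Python, from bench import env, cams gives the robot as it stands.
- The arm moves only by the shell command python3 -m pendant 'ROWS' [FORCE]. ROWS is JSON, a list of rows, each a list of 7 numbers: the shift along the tool's x, y, z in m, then the turn, a rotation vector about the tool's x, y, z in degrees, then the finger opening in m, from 0 to 0.094. A call has 1 to 5 rows; each row shifts and turns the commanded pose from where the row before left it, along the tool's axes as they then stand; what a row does not reach is not made up. A row lasts 1/12 s, in which the tool goes at most 41.7 mm and 7.16 degrees, less where a joint would pass 70% of its speed; a pose out of reach is approached as far as the arm can. A call is refused whole if a number of a shift passes 0.0417 or a number of a turn 7.16, either way. A call with a gripper value outside its range is refused whole. The fingers move at their own pace and stop on an object; FORCE is the grip in N (left out, the last holds). Time passes only in rows, so rows that do not move let the fingers close. It gives the time, the measured TCP pose, the force and the opening at its end, in the units of the state.
- env.get_obs(): the state, without advancing time (a new reading comes with each control period).
- cams.read_camera(name): name is "scene" or "top"; returns a dict with "img" (400x640x3 uint8, red, green, blue), "z_map" (400x640 float32, mm along the optical axis (not along the pixel's ray), 0 where there is no reading), "fovy" (degrees; the focal length in pixels is half the picture's height over the tangent of half this angle, whatever the lens; pixels are square), "cx", "cy" (the principal point, pixels), "R" (3x3) and "t" (3): a world point X has camera coordinates R X + t. Camera axes: x right, y down, z forward; pixel columns grow to the right and rows downward; lengths in mm; the calibration is good to about 2 mm. A picture is of the moment at which its call begins.
- env.job_done(): hands the job in, once; it reports no verdict.
The state is a dict: "t": time; "joints": joint angles; "qd": joint speeds; "joint_torque": joint torques, N m; "tcp_pos": TCP position; "ee_rot": TCP orientation; "contact_force": force on the tool from outside, world axes, zero at the start; "wrist_torque": the same for the moment, N m; "gripper_width": opening from 0.0 (shut) to 1.0 (fully open).
Only numpy, scipy, OpenCV 4.12 (cv2) and the standard library are available. Lean on these libraries where they do the work, as an engineer would, in place of code of your own. Each camera call takes 0.05 s, during which the arm holds its last target.

## Working session

There is one attempt and no reset: what is moved stays moved. The work goes in short steps, Python scripts to look and compute and a shell command to move; the robot and the scene stay as the last step left them, time stands still between calls to the robot, and variables do not carry over. Pictures are saved under pics/ and viewed, and the job is handed in when it is done.

```bash
ls; mkdir -p pics
python3 - <<'E'
from bench import env,cams
import cv2
o=env.get_obs();print({k:(v if not hasattr(v,'round') else v.round(3) if not isinstance(v,float) else v) for k,v in o.items()})
for n in("scene","top"):
    c=cams.read_camera(n);cv2.imwrite(f"pics/{n}0.png",c["img"][:,:,::-1]);print(n,c["fovy"],c["cx"],c["cy"],c["R"],c["t"])
E
```

```text
pics
{'t': 0.0, 'joints': array([ 1.052,  0.207,  1.543, -0.   ,  1.393, -0.15 ]), 'qd': array([ 0.   , -0.001,  0.   , -0.001, -0.   ,  0.   ]), 'joint_torque': array([-0.0000e+00, -3.7088e+01, -2.8142e+01,  7.0000e-02,  3.6000e-02,
       -0.0000e+00]), 'tcp_pos': array([206.38 , 535.859, 215.307]), 'ee_rot': array([ 0.825,  0.566, -0.001,  0.   ]), 'contact_force': array([-0.274,  0.008,  0.076]), 'wrist_torque': array([ 0.062, -0.01 , -0.063]), 'gripper_width': 1.003345341569469}
scene 50.49542317420944 313.2536278292968 192.87938738731023 [[-0.13998046  0.99011186 -0.00916378]
 [ 0.6119502   0.0792334  -0.78691741]
 [-0.77841019 -0.11576084 -0.61699028]] [  67.55914132 -209.78393135 1579.87945006]
top 54.79545424074551 322.02578324578053 201.60256812387198 [[ 0.00527132 -0.99987674  0.01478892]
 [-0.98855161 -0.00744057 -0.15069957]
 [ 0.15079104 -0.01382523 -0.98846898]] [ -15.15865283  479.00906454 1250.69159516]
```

View pics/scene0.png

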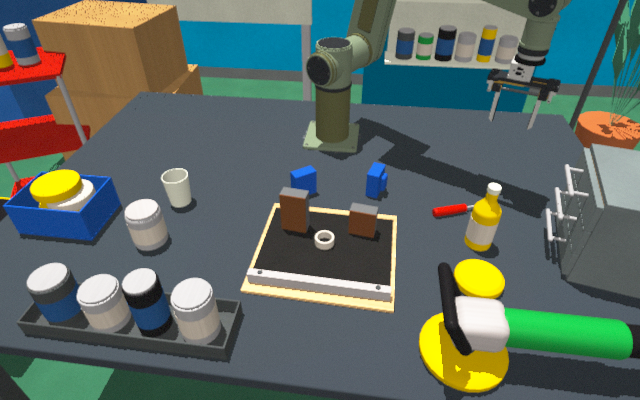

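View pics/top0.png

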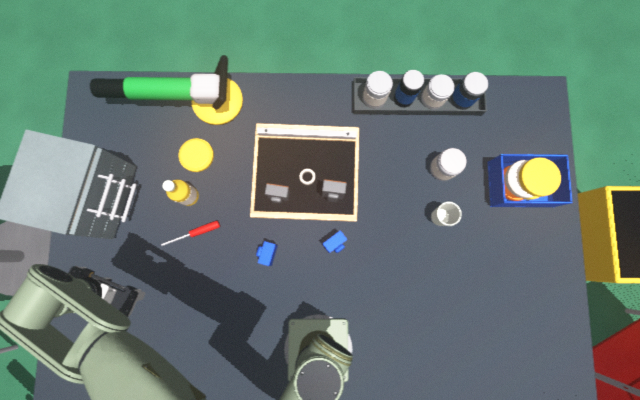

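The scene shows the tall block at (295,210) and the short one at (363,220), with the rail at the far side and blue look-alikes at (303,180) and (375,180). In the top view the tall block is at (335,188) and the short one at (276,192).

```bash
cat > h.py <<'E'
import numpy as np,cv2
from bench import env,cams
def cloud(c):
    H,W=c["z_map"].shape;f=H/2/np.tan(np.radians(c["fovy"]/2))
    v,u=np.mgrid[:H,:W];z=c["z_map"].astype(float)
    P=np.stack([(u-c["cx"])/f*z,(v-c["cy"])/f*z,z],-1)
    X=(P-c["t"])@c["R"]; X[z==0]=np.nan
    return X
def crop(c,x0,y0,x1,y1,name,s):
    cv2.imwrite("pics/"+name,cv2.resize(c["img"][y0:y1,x0:x1,::-1],None,fx=s,fy=s,interpolation=cv2.INTER_CUBIC))
E
python3 - <<'E'
from h import *
c=cams.read_camera("top");X=cloud(c)
crop(c,240,110,370,260,"topc.png",4)
np.set_printoptions(precision=0,suppress=True,linewidth=200)
for u,v in[(255,126),(358,126),(253,217),(356,218),(265,130),(350,130),(265,137),(350,137),(306,176),(335,184),(276,188),(300,200),(320,200)]:print(u,v,X[v,u])
hz=X[...,2]
def fit(lo,hi,box,n):
    m=(hz>lo)&(hz<hi)&(X[...,0]>box[0])&(X[...,0]<box[1])&(X[...,1]>box[2])&(X[...,1]<box[3])
    p=X[m][:,:2];print(n,len(p),p.mean(0),X[m][:,2].mean(),p.min(0),p.max(0));
    (a,b),s,an=cv2.minAreaRect(p.astype(np.float32));print('  rect',a,b,s,an)
fit(32,48,(500,900,-200,250),"rail")
fit(118,140,(450,700,-200,0),"talltop")
fit(80,96,(450,700,0,250),"shorttop")
fit(20,100,(330,470,-200,20),"blueR")
fit(20,100,(330,470,20,250),"blueL")
fit(27,40,(500,640,-20,70),"tape")
c2=cams.read_camera("scene");X2=cloud(c2);crop(c2,230,150,410,310,"scenec.png",4)
X=X2;hz=X[...,2]
fit(30,48,(580,900,-200,250),"rail")
fit(124,140,(450,700,-200,0),"talltop")
fit(84,96,(450,700,0,250),"shorttop")
fit(20,128,(530,570,-100,-10),"tall face")
E
```

```text
255 126 [753. 225.   0.]
358 126 [ 758. -139.   -6.]
253 217 [430. 222.   2.]
356 218 [ 428. -128.    8.]
265 130 [723. 184.  43.]
350 130 [ 738. -109.    9.]
265 137 [710. 188.   9.]
350 137 [ 705. -107.   32.]
306 176 [572.  43.   9.]
335 184 [521. -51. 128.]
276 188 [513. 136.  92.]
300 200 [488.  62.  12.]
320 200 [488.  -5.  14.]
rail 794 [721.  14.] 39.263765880110924 [ 500. -198.] [898. 209.]
  rect 682.467041015625 -36.972808837890625 (309.9151916503906, 409.84490966796875) 26.505653381347656
talltop 272 [513. -49.] 129.5122837761346 [487. -85.] [536. -14.]
  rect 509.7289733886719 -48.5992546081543 (69.7745132446289, 46.63459014892578) 83.22929382324219
shorttop 254 [507. 134.] 89.54287715866886 [485.  98.] [530. 171.]
  rect 507.8812255859375 134.04745483398438 (69.87871551513672, 37.041893005371094) 81.66735076904297
blueR 234 [349. -56.] 78.93558811613558 [330. -91.] [378. -15.]
  rect 341.41033935546875 -56.93572235107422 (47.50288391113281, 69.88148498535156) 36.97695541381836
blueL 42 [336. 155.] 76.76490059101509 [331. 136.] [345. 172.]
  rect 337.9666442871094 153.73
[... 203 characters left out ...]
12487793) 0.49098366498947144
rail 1785 [744.   9.] 38.8835296801954 [ 580. -182.] [900. 214.]
  rect 727.8934936523438 -23.66748046875 (221.42568969726562, 435.6702880859375) 26.02781867980957
talltop 292 [517. -45.] 129.96157253236524 [491. -82.] [538.  -9.]
  rect 514.1197509765625 -45.284481048583984 (70.57223510742188, 42.85637664794922) 83.59618377685547
shorttop 293 [511. 138.] 90.13378198872829 [486. 102.] [531. 175.]
  rect 508.42877197265625 138.0265655517578 (70.25170135498047, 39.949520111083984) 83.06526947021484
tall face 482 [533. -35.] 76.7917420838726 [530. -78.] [538. -12.]
  rect 533.8720092773438 -44.779449462890625 (65.77823638916016, 8.183698654174805) 89.01142120361328
```

View pics/topc.png

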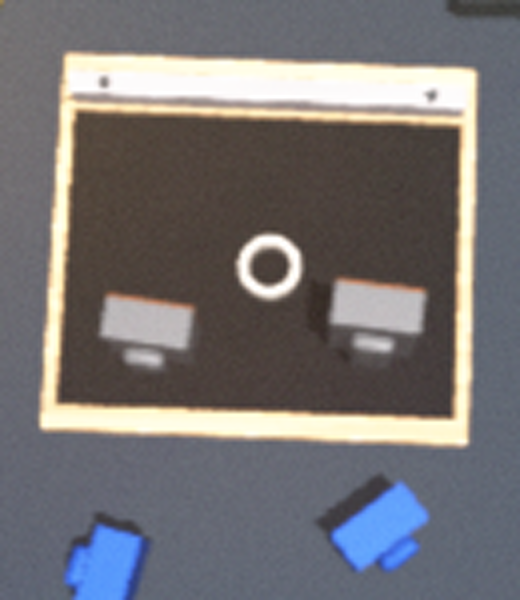

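View pics/scenec.png

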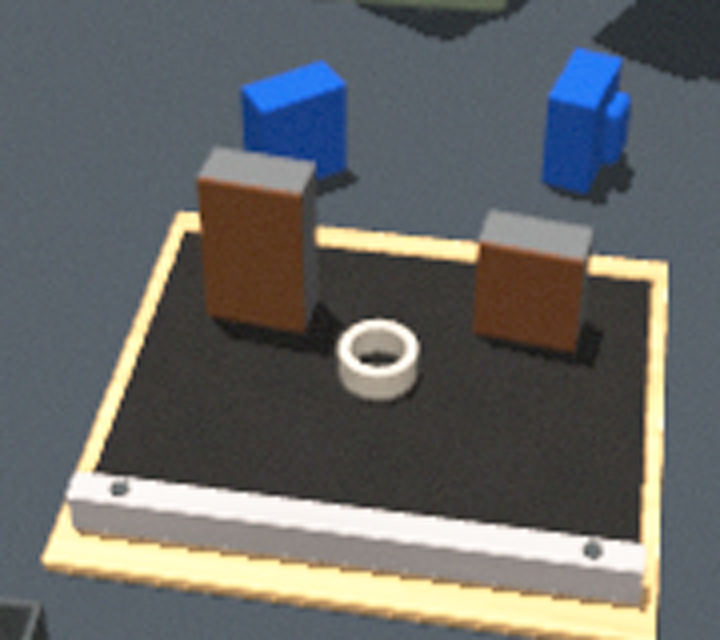

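```bash
cat >> h.py <<'E'
def ray(c,u,v,z):
    f=200/np.tan(np.radians(c["fovy"]/2));d=c["R"].T@np.array([(u-c["cx"])/f,(v-c["cy"])/f,1]);o=-c["R"].T@c["t"]
    return (o+d*(z-o[2])/d[2])
E
python3 - <<'E'
from h import *
np.set_printoptions(precision=1,suppress=True,linewidth=200)
t=cams.read_camera("top");s=cams.read_camera("scene")
T=lambda x,y,z:ray(t,240+x/4-.4,110+y/4-.4,z)
S=lambda x,y,z:ray(s,230+x/4-.4,150+y/4-.4,z)
print("board T",[T(*p,10)for p in[(65,55),(475,70),(42,430),(468,442)]])
print("board S",[S(*p,10)for p in[(180,212),(668,262)]])
print("rail near top T",T(70,97,40),T(463,112,40))
print("rail near top S",S(85,475,40),S(643,545,40),'far bottom',S(80,533,10),S(638,605,10))
print("tall top T far L,R near L,R",[T(*p,130)for p in[(336,281),(426,290),(331,325),(422,334)]])
print("tall top S",[S(*p,130)for p in[(315,158),(215,148),(302,194),(198,180)]])
print("tall foot S",[S(*p,10)for p in[(307,332),(207,317)]])
print("ridge T",[T(*p,115)for p in[(354,352),(393,354)]])
E
```

```text
board T [array([758.8, 220.9,  10. ]), array([ 748.8, -138.7,   10. ]), array([428.4, 230. ,  10. ]), array([ 420.7, -129.8,   10. ])]
board S [array([ 419.1, -125. ,   10. ]), array([429.3, 233.2,  10. ])]
rail near top T [710.5 210.5  40. ] [ 700.6 -124.8   40. ]
rail near top S [ 706.1 -119.5   40. ] [715.6 212.1  40. ] far bottom [ 725.8 -120.6   10. ] [734.7 212.2  10. ]
tall top T far L,R near L,R [array([533.4, -15.3, 130. ]), array([526.9, -85.5, 130. ]), array([498.6, -11.6, 130. ]), array([492.1, -82.3, 130. ])]
tall top S [array([495. , -10.1, 130. ]), array([492.8, -77.5, 130. ]), array([533.5, -12.7, 130. ]), array([527.8, -81.7, 130. ])]
tall foot S [array([534.6, -11.6,  10. ]), array([528.7, -82.4,  10. ])]
ridge T [array([479.9, -30. , 115. ]), array([478.6, -60.6, 115. ])]
```

```bash
python3 -m pendant '[[0,0,0,0,0,-6.5,0],[0,0,0,0,0,-6.5,0],[0,0,0,0,0,-6.5,0],[-0.03,0,0,0,0,0,0],[-0.035,0,0,0,0,0,0]]' 15
cat >> h.py <<'E'
from scipy.spatial.transform import Rotation as Ro
def st(target=None):
    o=env.get_obs();R=Ro.from_quat(o["ee_rot"]).as_matrix()
    print("t",o["t"],"tcp",o["tcp_pos"].round(1),"x",R[:,0].round(3),"y",R[:,1].round(3),"F",o["contact_force"].round(1),"w",o["gripper_width"])
    if target is not None: print("tool shift mm",(R.T@(np.array(target)-o["tcp_pos"])).round(1))
E
python3 -c "
from h import *
st([445,-42,215])"
```

```text
t: 0.72
tcp_pos: [205.0, 472.0, 216.0]
ee_rot: [0.716, 0.698, -0.0, -0.0]
contact_force: [0.0, -0.3, 0.8]
gripper_width: 0.684
t 0.7167 tcp [205. 472. 216.] x [0.026 1.    0.   ] y [ 1.    -0.026 -0.   ] F [ 0.  -0.3  0.8] w 0.6838538157295719
tool shift mm [-507.7  253.     0.9]
```

```bash
python3 -m pendant '[[-0.035,0.02,0,0,0,0,0],[-0.035,0.02,0,0,0,0,0],[-0.035,0.02,0,0,0,0,0],[-0.035,0.02,0,0,0,0,0],[-0.035,0.02,0,0,0,0,0]]' >/dev/null
python3 -m pendant '[[-0.035,0.02,0,0,0,0,0],[-0.035,0.02,0,0,0,0,0],[-0.035,0.02,0,0,0,0,0],[-0.035,0.02,0,0,0,0,0],[-0.035,0.02,0,0,0,0,0]]' 
python3 -c "
from h import *
st([445,-42,215])"
```

```text
t: 1.55
tcp_pos: [395.8, 114.3, 216.8]
ee_rot: [0.717, 0.697, 0.001, 0.0]
contact_force: [0.6, 1.4, -0.0]
gripper_width: 0.004
t 1.55 tcp [395.8 114.3 216.8] x [0.028 1.    0.   ] y [ 1.    -0.028  0.001] F [ 0.6  1.4 -0. ] w 0.0043716543419469065
tool shift mm [-154.9   53.5    1.8]
```

```bash
python3 -m pendant '[[-0.035,0.012,0,0,0,0,0],[-0.035,0.012,0,0,0,0,0],[-0.035,0.012,0,0,0,0,0],[-0.03,0.01,0,0,0,0,0],[-0.01,0,0,0,0,0,0]]' >/dev/null
python3 -m pendant '[[0,0,0,0,0,0,0],[0,0,0,0,0,0,0]]' 
python3 -c "
from h import *
st([445,-42,108])
c=cams.read_camera('top');crop(c,240,110,370,260,'top1.png',4)"
```

```text
t: 2.13
tcp_pos: [436.9, -29.6, 216.3]
ee_rot: [0.717, 0.697, 0.0, -0.001]
contact_force: [-0.2, 1.0, -0.0]
gripper_width: 0.003
t 2.1333 tcp [436.9 -29.6 216.3] x [0.029 1.    0.001] y [ 1.    -0.029 -0.001] F [-0.2  1.  -0. ] w 0.0025743689885619637
tool shift mm [-12.3   8.6 108.2]
```

View pics/top1.png

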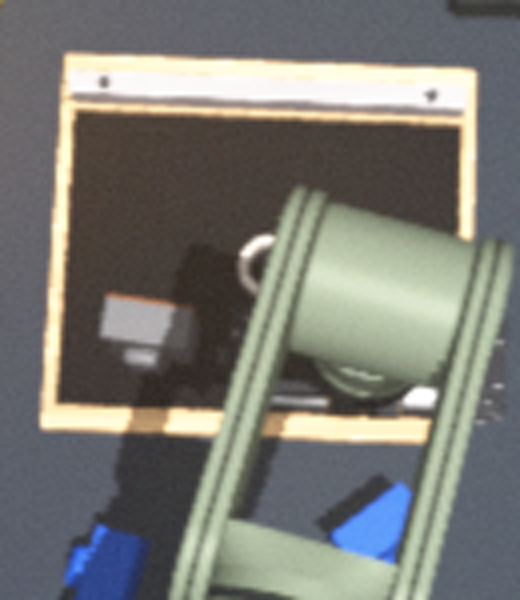

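The arm hides the tall block from the top camera, so I'll check with the scene camera. Next I line up behind the ridge and lower the fingers.

```bash
python3 -m pendant '[[-0.013,0.006,0,0,0,0,0],[0,0,0.036,0,0,0,0],[0,0,0.036,0,0,0,0],[0,0,0.036,0,0,0,0],[0,0,0,0,0,0,0]]' >/dev/null
python3 -m pendant '[[0,0,0,0,0,0,0],[0,0,0,0,0,0,0]]' 
python3 -c "
from h import *
st([471,-43.5,108])
c=cams.read_camera('scene');crop(c,230,100,410,250,'s1.png',4)"
```

```text
t: 2.77
tcp_pos: [444.1, -42.4, 110.1]
ee_rot: [0.716, 0.698, 0.001, 0.001]
contact_force: [0.1, 0.1, 0.7]
gripper_width: 0.007
t 2.7667 tcp [444.1 -42.4 110.1] x [ 0.026  1.    -0.   ] y [ 1.    -0.026  0.002] F [0.1 0.1 0.7] w 0.0071013829067547015
tool shift mm [-0.4 27.   2.2]
```

View pics/s1.png

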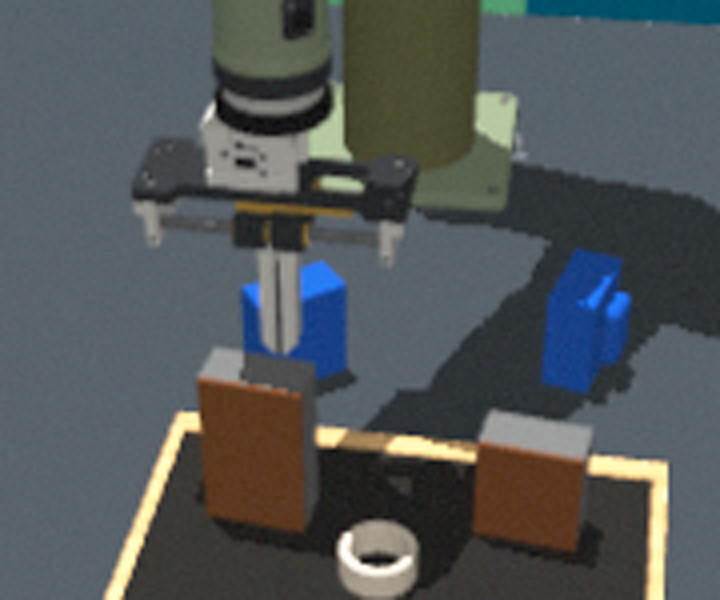

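The closed fingers at (280,310) are centred behind the tall block. I'll push with small rows.

```bash
python3 -m pendant '[[0,0.01,0,0,0,0,0],[0,0.01,0,0,0,0,0],[0,0.006,0,0,0,0,0],[0,0.006,0,0,0,0,0],[0,0.006,0,0,0,0,0]]' 
python3 -m pendant '[[0,0.005,0,0,0,0,0],[0,0.005,0,0,0,0,0]]' 
python3 -c "
from h import *
st()
c=cams.read_camera('scene');crop(c,230,100,410,250,'s2.png',4)"
```

```text
t: 3.23
tcp_pos: [482.0, -44.4, 108.9]
ee_rot: [0.717, 0.697, 0.0, 0.0]
contact_force: [-0.8, -0.8, 1.4]
gripper_width: 0.003
t: 3.4
tcp_pos: [491.4, -44.5, 108.3]
ee_rot: [0.717, 0.697, -0.0, -0.0]
contact_force: [0.5, 0.2, 0.1]
gripper_width: 0.005
t 3.4 tcp [491.4 -44.5 108.3] x [0.028 1.    0.   ] y [ 1.    -0.028 -0.   ] F [0.5 0.2 0.1] w 0.005496580729270855
```

View pics/s2.png

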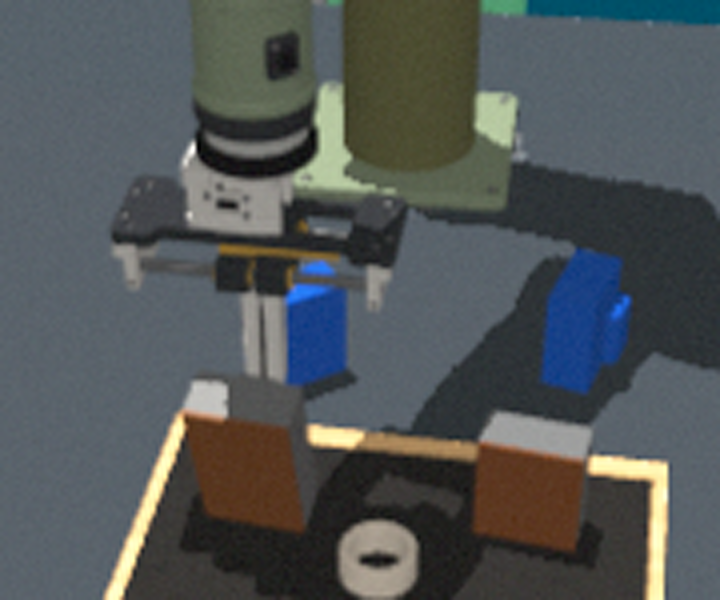

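The block leans forward about its far foot edge without sliding (foot edge still at (205..305,517..530)). I'll keep going.

```bash
python3 -m pendant '[[0,0.005,0,0,0,0,0],[0,0.005,0,0,0,0,0],[0,0.005,0,0,0,0,0],[0,0.005,0,0,0,0,0],[0,0.005,0,0,0,0,0]]' 
python3 -m pendant '[[0,0.003,0,0,0,0,0],[0,0,0,0,0,0,0],[0,0,0,0,0,0,0]]' 
python3 -c "
from h import *
st()
c=cams.read_camera('scene');crop(c,230,100,410,250,'s3.png',4)"
```

```text
t: 3.87
tcp_pos: [516.4, -45.2, 108.4]
ee_rot: [0.717, 0.697, 0.0, 0.0]
contact_force: [-0.4, -0.2, -0.2]
gripper_width: 0.006
t: 4.12
tcp_pos: [519.0, -45.2, 108.4]
ee_rot: [0.717, 0.697, -0.0, -0.0]
contact_force: [0.1, -0.7, -1.1]
gripper_width: 0.008
t 4.1167 tcp [519.  -45.2 108.4] x [0.027 1.    0.   ] y [ 1.    -0.027 -0.   ] F [ 0.1 -0.7 -1.1] w 0.007885155970268712
```

View pics/s3.png

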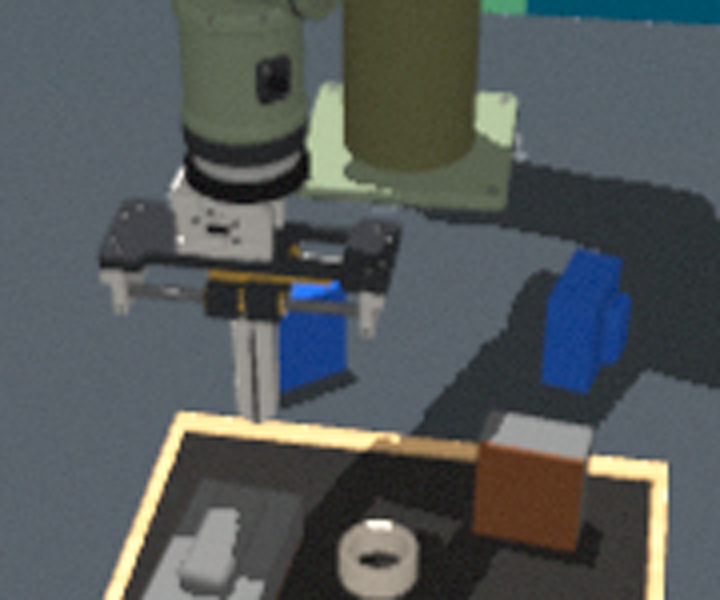

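The block now lies flat with its ridge up. Next I measure it from the full scene view.

Run:
```python
from h import *
st()
c=cams.read_camera('scene');crop(c,240,200,390,310,'s4.png',5)
X=cloud(c);z=X[...,2]
m=(z>41)&(z<52)&(X[...,0]>500)&(X[...,0]<695)&(X[...,1]>-130)&(X[...,1]<5)
p=X[m][:,:2].astype(np.float32);print(len(p),cv2.minAreaRect(p),p.min(0),p.max(0))
```

```text
t 4.1667 tcp [518.7 -45.2 108.3] x [0.027 1.    0.   ] y [ 1.    -0.027 -0.   ] F [ 0.4 -1.  -0.4] w 0.005283989894042931
591 ((592.860107421875, -55.484130859375), (71.66567993164062, 125.08369445800781), 83.12818908691406) [528.5814  -97.51103] [657.6676  -13.52348]
```

View pics/s4.png

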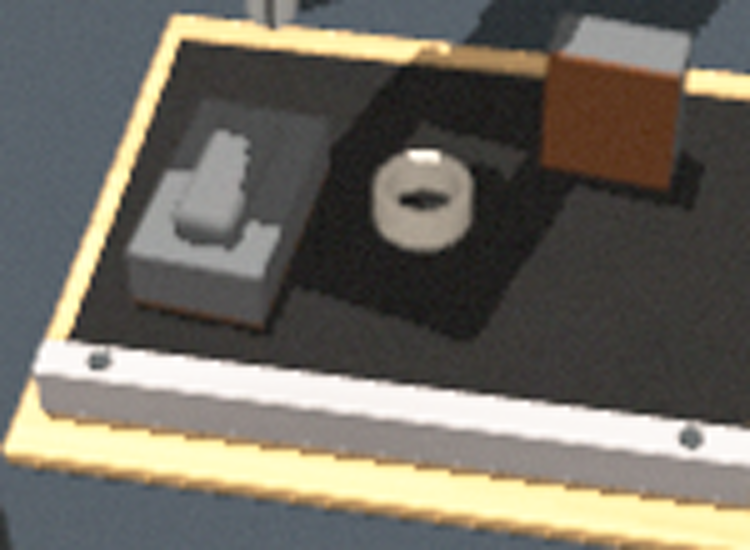

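The block is flat, roughly 50 mm short of the rail, and yawed about 0.09 rad from the board's x. I'll back off, open to 40 mm, go low, and push the foot end with both fingers so that it squares up.

```bash
python3 -m pendant '[[-0.003,-0.015,0,0,0,0,0.04],[-0.003,-0.015,0,0,0,0,0.04],[0,0,0,0,0,0,0.04],[0,0,0.03,0,0,0,0.04],[0,0,0.03,0,0,0,0.04]]' 
python3 -m pendant '[[0,0,0.017,0,0,0,0.04],[0,0,0,0,0,0,0.04],[0,0,0,0,0,0,0.04]]' 
python3 -c "
from h import *
st()
c=cams.read_camera('scene');crop(c,240,170,390,290,'s5.png',5)"
```

```text
t: 4.63
tcp_pos: [491.9, -51.2, 50.3]
ee_rot: [0.717, 0.697, 0.002, 0.003]
contact_force: [0.3, -0.2, -0.4]
gripper_width: 0.321
t: 4.88
tcp_pos: [488.3, -50.2, 30.8]
ee_rot: [0.717, 0.697, -0.0, -0.001]
contact_force: [0.7, 0.4, -0.2]
gripper_width: 0.423
t 4.8833 tcp [488.3 -50.2  30.8] x [0.027 1.    0.001] y [ 1.    -0.027 -0.002] F [ 0.7  0.4 -0.2] w 0.423312663994147
```

View pics/s5.png

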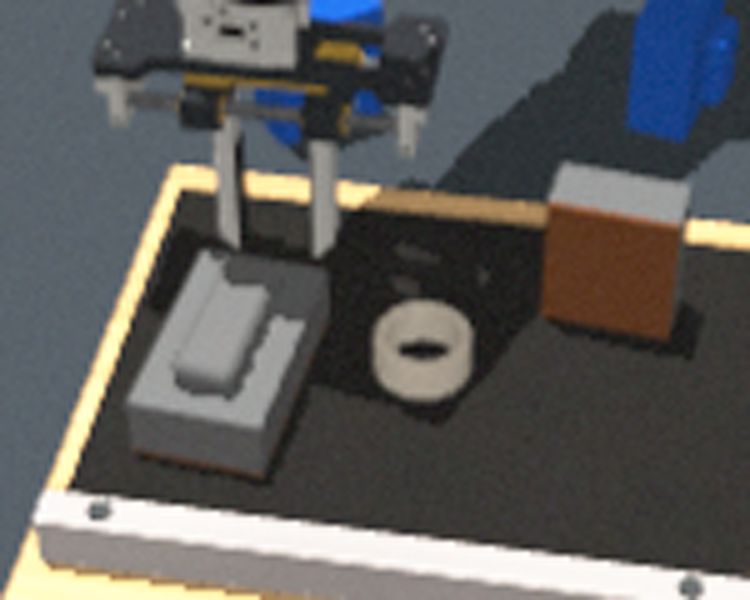

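```bash
python3 -m pendant '[[-0.003,0.015,0,0,0,0,0.04],[0,0.012,0,0,0,0,0.04],[0,0.006,0,0,0,0,0.04],[0,0.006,0,0,0,0,0.04],[0,0.006,0,0,0,0,0.04]]' 
python3 -m pendant '[[0,0.006,0,0,0,0,0.04],[0,0.006,0,0,0,0,0.04],[0,0.006,0,0,0,0,0.04],[0,0.006,0,0,0,0,0.04],[0,0.004,0,0,0,0,0.04]]' 
python3 -c "
from h import *
st()
c=cams.read_camera('scene');crop(c,240,170,390,290,'s6.png',5)"
```

```text
t: 5.35
tcp_pos: [534.3, -54.8, 32.4]
ee_rot: [0.717, 0.697, 0.0, 0.0]
contact_force: [-0.8, -0.7, 0.8]
gripper_width: 0.429
t: 5.77
tcp_pos: [562.4, -55.4, 31.4]
ee_rot: [0.717, 0.697, 0.0, 0.0]
contact_force: [-1.9, -0.5, 1.6]
gripper_width: 0.426
t 5.7667 tcp [562.4 -55.4  31.4] x [0.027 1.    0.   ] y [ 1.    -0.027  0.   ] F [-1.9 -0.5  1.6] w 0.42616542803578394
```

View pics/s6.png

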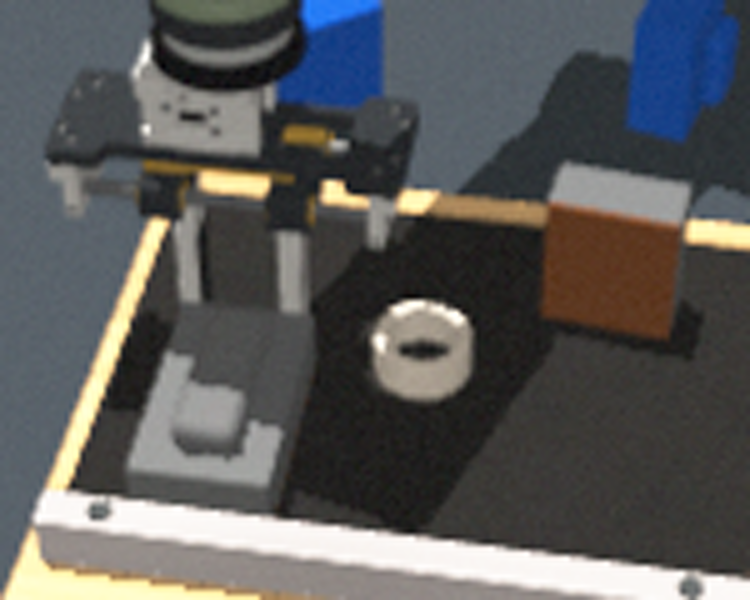

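It has squared up, with a small gap left at (200,490). I'll creep until the force rises.

```bash
python3 -m pendant '[[0,0.004,0,0,0,0,0.04],[0,0.003,0,0,0,0,0.04],[0,0.002,0,0,0,0,0.04],[0,0.002,0,0,0,0,0.04]]' 
for i in 1; do python3 -m pendant '[[0,0.001,0,0,0,0,0.04],[0,0.001,0,0,0,0,0.04]]'; done
python3 -c "
from h import *
st()
c=cams.read_camera('scene');crop(c,240,170,390,290,'s7.png',5)"
```

```text
t: 6.15
tcp_pos: [572.7, -55.7, 31.3]
ee_rot: [0.717, 0.697, -0.0, -0.0]
contact_force: [-0.1, -0.5, -1.2]
gripper_width: 0.423
t: 6.32
tcp_pos: [574.6, -55.8, 31.3]
ee_rot: [0.717, 0.697, -0.0, -0.0]
contact_force: [-1.3, -0.3, 0.3]
gripper_width: 0.427
t 6.3167 tcp [574.6 -55.8  31.3] x [0.027 1.    0.   ] y [ 1.    -0.027 -0.   ] F [-1.3 -0.3  0.3] w 0.42736087395143185
```

View pics/s7.png

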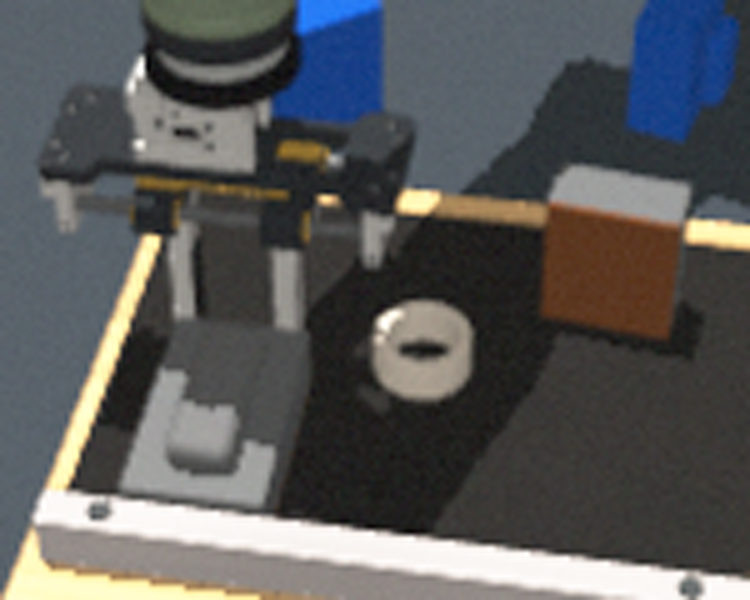

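Nearly there, and the force is still only at friction level. I'll continue 1 mm at a time.

```bash
python3 -m pendant '[[0,0.001,0,0,0,0,0.04],[0,0.001,0,0,0,0,0.04]]' | grep -E "tcp|force"
python3 -m pendant '[[0,0.001,0,0,0,0,0.04],[0,0,0,0,0,0,0.04]]'| grep -E "tcp|force"
python3 -m pendant '[[0,0.001,0,0,0,0,0.04],[0,0,0,0,0,0,0.04]]'| grep -E "tcp|force"
```

```text
tcp_pos: [575.6, -55.8, 31.4]
contact_force: [-6.1, -0.3, 3.2]
tcp_pos: [575.6, -55.7, 31.3]
contact_force: [-6.1, -0.3, 4.0]
tcp_pos: [575.6, -55.7, 31.2]
contact_force: [-9.6, -0.4, 6.3]
```

The fingers have stalled at x = 575.6 with the force rising, so the end is on the rail. One more small press to seat it, then back away and up.

```bash
python3 -m pendant '[[0,0.002,0,0,0,0,0.04],[0,0,0,0,0,0,0.04]]' | grep -E "tcp|force"
python3 -m pendant '[[0,-0.005,0,0,0,0,0.04],[0,-0.008,0,0,0,0,0.04],[0,-0.02,0,0,0,0,0.04],[0,-0.02,0,0,0,0,0.04],[0,-0.01,0,0,0,0,0.04]]'
python3 -m pendant '[[0,0,-0.03,0,0,0,0.04],[0,0,-0.04,0,0,0,0.04],[0,0,-0.04,0,0,0,0.04],[0,0,-0.04,0,0,0,0.04],[0,0,-0.03,0,0,0,0.04]]'
python3 -m pendant '[[0.03,-0.02,0,0,0,0,0.04],[0.04,-0.02,0,0,0,0,0.04],[0.04,-0.02,0,0,0,0,0.04],[0.04,-0.02,0,0,0,0,0.04],[0.04,-0.02,0,0,0,0,0.04]]' >/dev/null
python3 -m pendant '[[0.035,0,0,0,0,0,0.04],[0.035,0,0,0,0,0,0.04],[0.035,0,0,0,0,0,0.04],[0.035,0,0,0,0,0,0.04],[0,0,0,0,0,0,0.04]]' >/dev/null
python3 -m pendant '[[0,0,0,0,0,0,0.04],[0,0,0,0,0,0,0.04]]' >/dev/null
python3 - <<'E'
from h import *
st()
for n in('top','scene'):
    c=cams.read_camera(n)
    if n=='top': crop(c,240,110,370,260,'top9.png',4)
    else: crop(c,240,190,390,310,'s9.png',5)
    X=cloud(c);z=X[...,2]
    def q(lo,hi,a,b,e,d):
        m=(z>lo)&(z<hi)&(X[...,0]>a)&(X[...,0]<b)&(X[...,1]>e)&(X[...,1]<d)
        p=X[m][:,:2].astype(np.float32)
        if len(p):print(n,len(p),cv2.minAreaRect(p),p.min(0),p.max(0))
    q(42.5,52,540,712,-130,5);q(50,75,540,720,-130,5);q(80,100,450,600,80,200);q(27,40,520,640,0,75)
E
```

```text
tcp_pos: [575.6, -55.6, 30.9]
contact_force: [-13.1, -0.6, 9.3]
t: 7.45
tcp_pos: [515.8, -53.9, 31.2]
ee_rot: [0.717, 0.697, -0.0, -0.0]
contact_force: [0.1, 0.9, -1.0]
gripper_width: 0.426
t: 7.87
tcp_pos: [519.3, -54.6, 215.7]
ee_rot: [0.717, 0.697, 0.002, 0.003]
contact_force: [1.1, -0.5, 0.1]
gripper_width: 0.424
t 8.8667 tcp [431.9 267.1 211.4] x [ 0.027  1.    -0.   ] y [ 1.    -0.027  0.   ] F [-0.4 -0.4  0. ] w 0.42555654188090813
top 418 ((648.6033935546875, -61.498783111572266), (115.76360321044922, 126.20258331298828), 89.78348541259766) [ 585.4377  -119.59144] [711.7167     -3.8498297]
top 294 ((644.458740234375, -54.80185317993164), (67.31301879882812, 114.53352355957031), 89.58720397949219) [587.1437  -88.29935] [701.89874  -21.052572]
top 255 ((507.9996643066406, 134.48187255859375), (70.48174285888672, 36.52806091308594), 81.23739624023438) [485.08136  97.80308] [530.1266  171.68556]
top 90 ((566.3970336914062, 37.93300247192383), (48.63154602050781, 49.93727111816406), 24.77899932861328) [541.7889    12.041251] [590.59894   62.817528]
scene 662 ((648.1971435546875, -53.837398529052734), (127.2091293334961, 109.84217071533203), 0.015783080831170082) [ 584.5941   -108.742325] [711.8131      1.1009156]
scene 398 ((656.1248168945312, -55.62738037109375), (45.542137145996094, 106.42286682128906), 82.93339538574219) [603.2295   -81.755165] [707.7942   -27.535437]
scene 322 ((507.8269958496094, 138.1442413330078), (70.03594970703125, 40.732452392578125), 81.85780334472656) [483.9343  102.40983] [531.55963 175.25198]
scene 163 ((568.776123046875, 40.560951232910156), (53.255882263183594, 49.56180953979492), 39.418094635009766) [541.76807   16.447544] [595.2256   67.47097]
```

```bash
sleep 1
```

```text
(no output)
```

View pics/top9.png

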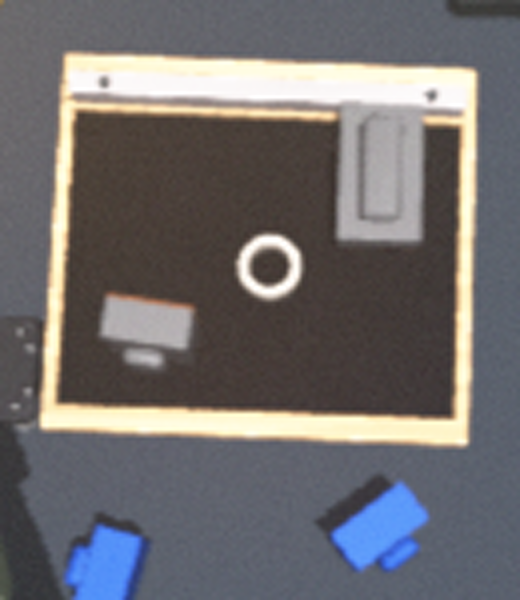

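View pics/s9.png

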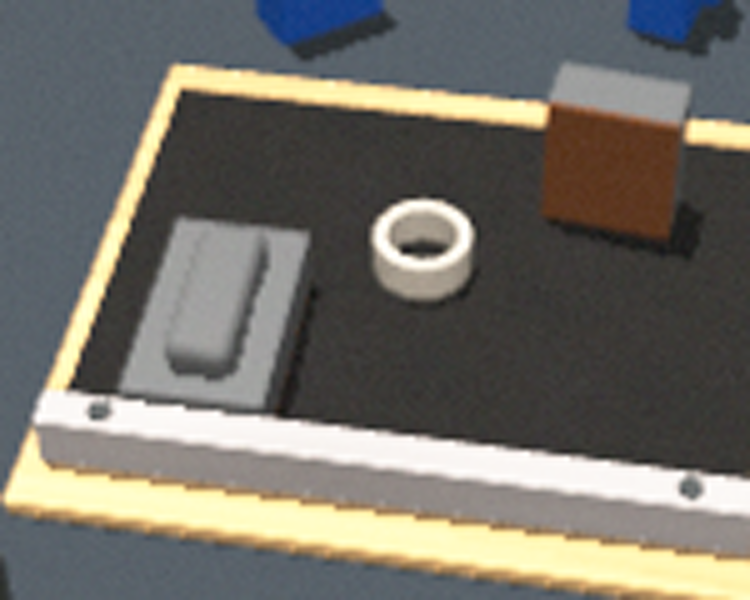

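Both views show the block flush and square: its end meets the rail at (340–422,105) in the top crop. The short block and the tape have not moved, and the arm is clear. Handing in.

```bash
python3 -c "
from bench import env
print(env.job_done())"
```

```text
the job is handed in; nothing more can be done
None
```

The job is done and handed in at about 9 s of the 54 s allowed; the simulator gives no verdict, so the result rests on my own checks.

I tipped the tall block over by pushing its ridge with the closed fingers. It landed flat on its abrasive face, about 50 mm short of the rail. I then pushed its foot end along the board with both fingers, low down and 40 mm apart, until it met the rail. The block was never gripped or lifted.

- **Against the rail:** the fingers stopped moving forward at x = 575.6 mm while the force rose to about 13 N. That stop point puts the leading end at about 704 mm, and the rail face is at about 704–706 mm.
- **Lying and squareness:** in both camera views the block lies flat, ridge up and square to the rail. I judged this by eye, because the rectangle I fitted to the depth points picked up the rail as well and gave no usable angle.
- **Bystanders:** the short block and the tape roll are within about 2 mm of where they started. The arm never came near the bottle, can, pad, cup or screwdriver, but I did not re-measure them.
- **Robot:** it was clear of everything at hand-in, with the force reading near zero.

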